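# Slide the flat tin into the date coder and close its guard

## Robot

A 6-joint arm with a two-finger parallel gripper is mounted at the origin on a cart in front of the work surface, level with it; the furniture and walls round the work are solid. World frame = base frame: x ahead of the robot, y to its left, z up, the work surface at z = 0. Lengths are in m, angles in rad, forces in N, time in s.
With the tool pointing down it reaches from about 0.325 to 1 m from the base axis. Payload 5.1 kg.
Tool frame: the origin (TCP) lies midway between the tips of the shut fingers; the grasp point (between the pads) lies 19 mm behind it; z points along the fingers, y is the line along which they close (so a half turn about z gives the same grasp; the last joint's range is limited). The gripper opens to 85 mm and grips with 20 to 120 N. Pads are 22 mm wide; open, the fingers measure 114 mm over their backs; the gripper's body (76 mm by 85 mm) begins 54 mm behind the grasp point. The pads swing forward as they close: fully open they stand 13 mm farther back than shut.
Start: joints at [1.052, 0.124, 1.65, -0, 1.367, -0.083], TCP at [0.274, 0.589, 0.231] pointing down, gripper open.
Joint ranges: [-2.61, 2.61], [-1.02, 2.33], [0.03, 2.71], [-1.35, 4.49], [0.32, 2.68], [-2.91, 2.91]. Speed limits (rad/s): [2.57, 2.57, 3.14, 3.14, 3.14, 3.14].

## Interface

Orientations are given as a 3x3 rotation matrix whose columns are the frame's x, y, z axes.
In Python, from station import readout, camera, calibration, workorder gives the robot as it stands.
- The arm moves only by the shell command python3 -m jog 'ROWS' [FORCE]. ROWS is a JSON object of lists of equal length, an entry for each row: "offset": the shift along the tool's x, y, z in m, a list of three; "turn": the turn about the tool's z in rad; "claw": the opening, from -1 (shut) to 1 (fully open). A call has 1 to 10 rows; each row is the pose to reach, as a shift and turn from the pose commanded when the call began, along the tool's axes at that moment; what a row does not reach only later rows make up. A row lasts 1/8 s, in which the tool goes at most 62.5 mm and 10.7 degrees, less where a joint would pass 70% of its speed; a pose out of reach is approached as far as the arm can. A call with a gripper value outside its range is refused whole. The fingers move at their own pace and stop on an object; FORCE is the grip in N (left out, the last holds). Time passes only in rows, so rows that repeat a pose let the fingers close. It gives the time, the measured TCP pose, the force, the opening and the grip force at its end, in the units of the state.
- readout.read_state(): the state, without advancing time (a new reading comes with each control period).
- camera(name): name is "scene" or "top" or "wrist"; returns (picture, depth): 384x512x3 uint8, red, green, blue; 384x512 float32, m along the optical axis (not along the pixel's ray), 0 where there is no reading.
- calibration(name): a dict with "intrinsics" (3x3 intrinsics, pixels), "view" (4x4, takes a point from world to camera coordinates). Camera axes: x right, y up, looking along -z (the intrinsics and any distortion apply to the point x, -y, -z); pixel columns grow to the right and rows downward; lengths in m; the calibration is good to about 2 mm. The wrist camera is an equidistant fisheye: a pixel r from the principal point sees the ray r / f radians off the axis. A picture is of the moment at which its call begins: read the wrist's pose just before it. calibration takes no time and is no camera call; for the wrist camera it gives the pose at the moment of the call.
- workorder.close_job(): hands the job in; it is judged then, once.
The state is a dict: "clock": time; "q": joint angles; "dq": joint speeds; "effort": joint torques, N m; "ee_pos": TCP position; "ee_rot": TCP orientation; "wrist_force": force on the tool from outside, world axes, zero at the start; "ft_torque": the same for the moment, N m; "finger_gap": finger opening in m; "finger_force": force on a finger pad.
Only numpy, scipy, OpenCV 4.12 (cv2) and the standard library are available. Lean on these libraries where they do the work, as an engineer would, in place of code of your own. Each camera call takes 0.05 s, during which the arm holds its last target. There are 200 camera calls.

## Task

Load the date coder: clear the black roll of tape out of the way onto a free spot of the bench, then slide the flat tin, lengthwise, in at the coder's open mouth and along the lane under the print head until it is home against the red stop. The tin is thin and dents, so keep it flat on the bench and only push it: never pinch or lift it. Then swing the yellow guard gently down until it is fully closed, without letting it fall, and leave everything else where it stands.

Things in the scene. Friction and masses are not known exactly. Their poses are not given: they have to be found in the camera images.
- coder: bench date coder of grey and aluminium parts, fixed to the bench, elsewhere each time. Origin on the bench in the lane's middle line; +x is the feed direction, +y points to the guard's hinge (away from the robot). The bench is the lane's floor. Two rails 36 mm high, inner faces at y +-37 mm, outer +-45, x -105 to 100 mm; red end stop face at x 100 mm. Guard hinge line at y 60, z 46 mm
- mouth (a point): mouth of the lane, on the bench in its middle line (coder x -105 mm); axes as the coder's. From here lead-ins flare out to coder x -142 mm, y +-60 mm. Inside, the rails have inward lips, 30 to 36 mm above the bench, that leave a slot 64 mm wide for fingers
- print_head (a point): middle of the grey print head's underside. The head bridges the lane at coder x 10 to 70 mm, y +-56 mm; tin passes under the lips (30 mm) and head (36 mm); its top is at 65 mm. Grey drive housing beside it at coder x 33 to 103, y 48 to 72 mm, 75 mm high
- home (a point): where the flat tin's origin is when the tin is home (coder x +50 mm, on the bench); axes as the coder's. The tin's rear end then lies at coder x 0, still 10 mm in front of the print head, so fingers standing in the slot can push it all the way. Either end of the tin may lead
- flat_tin: flat rectangular tin, yellow sides, blue top, rounded corners, 63 x 105 x 24 mm high (what touches measures 60 x 100), about 0.15 kg, loose. Origin: centre of its underside; its long side lies along its own y. More than 30 N from the fingers in all (pinching) dents it; straddling it loosely to turn or shift it is fine
- black_roll: small roll of black tape lying flat in front of the coder's mouth, 57 mm across, 19 mm high, 0.05 kg, its hole does not admit a finger. Origin: centre of its underside. May be picked up or pushed
- guard (a joint): angle of the yellow guard over the lane's entry half: 0 = closed, level over the rails (its stop); 1.9 to 2.15 rad at the start = open, leaning away from the lane. The stiff hinge (0.07 N m) holds it while steep; below about 0.8 rad it falls shut if let go. Faster than 3 rad/s downward counts as falling
- guard_hinge (a point): middle of the guard's hinge line, which runs along the coder's x (at coder x -53, y 60, z 46 mm); axes as the coder's
- guard_bar (a point): middle of the guard's dark handle bar: 10 mm round, 84 mm long, parallel to the hinge line, 135 mm from it and 35 mm clear of the yellow plate's edge. At angle a it stands at y -135 cos a, z +135 sin a (mm) from the hinge, in the coder's axes. Guard 0.15 kg; plate 100 mm along the hinge, 100 mm wide
- red_jar: bystander, loose: clear glass jar with red lid, 64 mm across, 105 mm tall. Origin: centre of its underside. To be left alone (stands to one side of the coder's mouth)
- mill: bystander, loose: clear pepper mill with grey cap, 44 mm across, 90 mm tall. Origin: centre of its underside. To be left alone (stands to one side of the coder's mouth)
- cola_can: bystander, loose: drinks can with brown and cream sides, 66 mm across, 115 mm tall. Origin: centre of its underside. To be left alone
- bottle: bystander, loose: white squeeze bottle with orange cap, 49 x 81 mm, 226 mm tall. Origin: centre of its underside. To be left alone
- drink_carton: bystander, loose: green drink carton with a straw, 44 x 59 mm, 195 mm tall with the straw. Origin: centre of its underside. To be left alone
- mug: bystander, loose: orange mug, 78 mm across, 108 mm with the handle, 101 mm tall. Origin: centre of its underside. To be left alone
- tub: bystander, loose: white and blue-red food tub, 72 mm across, 71 mm tall. Origin: centre of its underside. To be left alone

How it is judged:
On the way, in this order (a step that is already met when the one before it is completed fails the run):
1. the flat tin is home against the stop while the guard still stands open (x of flat_tin in the frame of home between -0.007 and 0.007 m and y of flat_tin in the frame of home between -0.012 and 0.012 m and height (world z) of flat_tin below 0.006 m and linear speed of flat_tin below 0.02 m/s and value of joint guard above 1.2 rad), for 0.2 s.
2. the guard is closed (value of joint guard below 0.06 rad), for 0.2 s.
At the end, for the whole second after the job is handed in: The flat tin lies flat at rest in the coder, within 7 mm of home along the lane and 12 mm across it; the guard is closed (under 0.06 rad); the black roll lies flat and at rest on the bench (x of flat_tin in the frame of home between -0.007 and 0.007 m and y of flat_tin in the frame of home between -0.012 and 0.012 m and height (world z) of flat_tin below 0.006 m and linear speed of each of flat_tin, black_roll below 0.02 m/s and height (world z) of black_roll between -0.01 and 0.02 m and value of joint guard below 0.06 rad); the robot touches nothing.
It fails at once if the flat tin is lifted (more than 10 mm) or tipped (more than 0.2 rad) (height (world z) of flat_tin above 0.01 m or angle between flat_tin's own z axis and vertical above 0.2 rad).
It fails at once if the flat tin is pinched (more than 30 N from the fingers) (contact force between the fingers and flat_tin above 30 N).
It fails at once if the guard falls or slams (faster than 3 rad/s) (velocity of joint guard below -3 rad/s).
It fails at once if a bystander is moved more than 20 mm or knocked over (distance of any of red_jar, mill, cola_can, bottle, drink_carton, mug, tub from where it was at the start of the episode above 0.02 m or angle between any of red_jar, mill, cola_can, bottle, drink_carton, mug, tub's own z axis and vertical above 0.3 rad).
It also fails if it takes over 72 s, if anything falls off the work surface, if the arm or the gripper's body presses on something with over 40 N, if the wrist force passes 120 N, or if a joint passes its speed limit or range.

## Working session

There is one attempt and no reset: what is moved stays moved. The work goes in short steps, Python scripts to look and compute and a shell command to move; the robot and the scene stay as the last step left them, time stands still between calls to the robot, and variables do not carry over. Pictures are saved under pics/ and viewed, at most 10 in all, crops included, and the job is handed in when it is done.

```bash
ls; mkdir -p pics; cat > h.py <<'E'
import numpy as np, cv2
from station import readout, camera, calibration, workorder
def save(n,f):
    p,d=camera(n); cv2.imwrite(f,p[...,::-1]); return p,d
def cloud(n,d):
    c=calibration(n);K=np.array(c["intrinsics"]);V=np.array(c["view"])
    v,u=np.mgrid[:384,:512]
    X=(u-K[0,2])/K[0,0]*d;Y=(v-K[1,2])/K[1,1]*d
    P=np.stack([X,-Y,-d,np.ones_like(d)],-1)
    W=P@np.linalg.inv(V).T
    W[d==0]=np.nan
    return W[...,:3]
E
python3 - <<'E'
from h import *
for n in("scene","top"):
    p,d=save(n,f"pics/{n}0.png"); W=cloud(n,d); np.savez(f"{n}0.npz",p=p,W=W)
    c=calibration(n);print(n,{k:np.round(v,3).tolist() if k!='x' else v for k,v in c.items()})
s=readout.read_state();print({k:np.round(v,3).tolist() for k,v in s.items()})
E
```

```text
pics
scene {'intrinsics': [[353.883, 0.0, 263.197], [0.0, 353.883, 191.149], [0.0, 0.0, 1.0]], 'view': [[0.672, -0.74, -0.019, -0.393], [0.564, 0.495, 0.661, -0.356], [-0.48, -0.455, 0.75, -0.75], [0.0, 0.0, 0.0, 1.0]]}
top {'intrinsics': [[395.189, 0.0, 257.207], [0.0, 395.189, 199.177], [0.0, 0.0, 1.0]], 'view': [[0.021, -1.0, 0.005, -0.021], [0.977, 0.021, 0.211, -0.565], [-0.211, 0.0, 0.977, -1.126], [0.0, 0.0, 0.0, 1.0]]}
{'clock': 0.1, 'q': [1.052, 0.124, 1.652, 0.0, 1.368, -0.083], 'dq': [0.0, -0.002, -0.002, -0.0, 0.001, 0.003], 'effort': [0.001, -42.493, -36.666, -0.0, 0.004, 0.0], 'ee_pos': [0.274, 0.589, 0.23], 'ee_rot': [[-0.907, 0.422, -0.001], [0.422, 0.907, -0.002], [0.0, -0.002, -1.0]], 'wrist_force': [-0.178, -0.145, -0.059], 'ft_torque': [-0.021, -0.045, -0.039], 'finger_force': 0.0, 'finger_gap': 0.086}
```

View pics/top0.png

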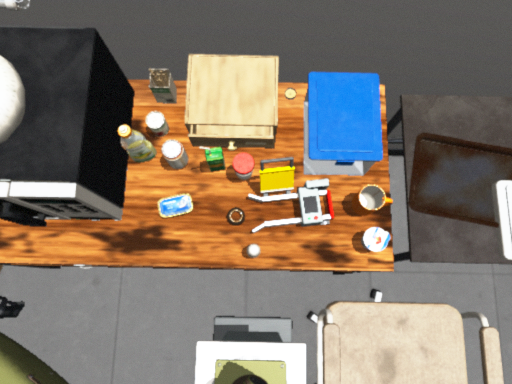

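View pics/scene0.png

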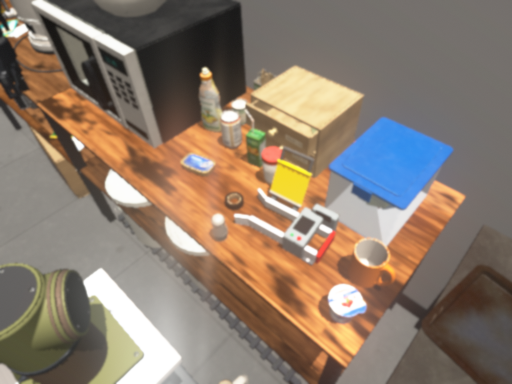

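The top view shows the tin at (175,205), roll (235,215), coder lane running right from about (262,208) to the red stop (330,205). It also shows the guard up at (277,178), the mill at (253,250) and the jar at (243,163).

```bash
python3 - <<'E'
from h import *
import cv2
z=np.load("top0.npz");p=z['p'];W=z['W'];Z=W[...,2]
roi=np.zeros(Z.shape,bool);roi[150:262,120:400]=1
def rep(name,m,box):
    b=np.zeros_like(m);b[box[1]:box[3],box[0]:box[2]]=1;m=m&b&~np.isnan(Z)
    P=W[m];r=cv2.minAreaRect(P[:,:2].astype(np.float32)*1000)
    print(name,m.sum(),'mean',P.mean(0).round(4),'rect',np.round(r[0],1),np.round(r[1],1),round(r[2],1),'z',np.percentile(P[:,2],[5,50,95]).round(3))
rep('tin',Z>0.012,(150,188,200,222)); rep('roll',Z>0.010,(222,204,247,227))
rep('mill',Z>0.05,(242,238,265,260)); rep('jar',Z>0.08,(228,148,258,182))
rep('green',Z>.05,(203,142,226,172))
R,G,B=[p[...,i].astype(int) for i in range(3)]
rep('red',(R>150)&(G<70)&(B<70),(322,185,340,220))
rep('yellow',(R>150)&(G>130)&(B<70),(255,155,300,196))
rep('railfar',(Z>.025)&(Z<.045),(262,190,300,203))
rep('railnear',(Z>.025)&(Z<.045),(262,214,300,230))
rep('head',(Z>.055)&(Z<.07),(290,175,330,225))
np.set_printoptions(linewidth=250)
print((Z[174:232:3,246:336:3]*1000).round(0).astype(int))
print('bench',np.nanmedian(Z[225:235,150:220]))
im=cv2.resize(p[140:265,130:345],None,fx=3.7,fy=3.7,interpolation=cv2.INTER_CUBIC)
cv2.imwrite('pics/c1.png',im[...,::-1])
E
```

```text
tin 644 mean [0.5493 0.2446 0.0207] rect [549.4 243.8] [ 64.1 104.2] 14.4 z [0.017 0.021 0.025]
roll 153 mean [0.5203 0.0553 0.0179] rect [521.8  55.5] [53.9 49.7] 1.7 z [0.014 0.018 0.022]
mill 129 mean [ 0.4112 -0.001   0.08  ] rect [4.127e+02 3.000e-01] [33.1 35.2] 2.2 z [0.052 0.084 0.09 ]
jar 403 mean [0.664  0.0359 0.1061] rect [669.   36.5] [73.9 63.6] 18.2 z [0.099 0.105 0.111]
green 456 mean [0.688  0.1197 0.1121] rect [689.7 120.4] [52.4 67.7] 2.0 z [0.064 0.117 0.141]
red 90 mean [ 0.5592 -0.2323  0.0336] rect [ 561.8 -236.9] [88.9 18.6] 8.0 z [0.024 0.035 0.04 ]
yellow 865 mean [ 0.633  -0.0648  0.0799] rect [662.9 -71.5] [128.7 142.7] 1.3 z [-0.002  0.089  0.139]
railfar 206 mean [ 0.5821 -0.0777  0.0349] rect [584.6 -79.8] [ 37.4 112.8] 1.0 z [0.03  0.035 0.04 ]
railnear 172 mean [ 0.5014 -0.0826  0.0343] rect [501.8 -81. ] [ 14.1 114.7] 8.4 z [0.029 0.035 0.038]
head 730 mean [ 0.5524 -0.1673  0.0622] rect [ 559.5 -171.4] [126.3 117.2] 6.5 z [0.058 0.062 0.067]
[[ 92  70  31   0  -2 125 122 123 124 117 115 113 119 112 109 109   2   1  -1   1  -1   4   4   5   7   3   6
[... 1680 characters left out ...]
 0  -2   0  62  62  60  60  64  61  55  32  35  33  34]
 [  1  -4  -5   2   7   0  -2   0   0  -6  -5   1   1   1  -5  35  33  33  34  54  66  62  64  59  58  61  37  34  19  -1]
 [  1  -1  -2  -1   0   4   2  34  36  36  39  38  34  36  33  33  34  36  30  60  64  62  63  57  63  57   6   5   1  -3]
 [  1  -2   0   3   2  33  39  35  36  33  24  18  12   3   1  -4   1   4   0  40  34  22  17   5  -3  -3  -3   3   0  -3]
 [ -2   3  -2  -3  37  30  -1  -2   5   0  -3   3   2   5   5  -3  -2   1   0  -3  -1   0  -1  -5  -1   0   1   2   1  -2]
 [ -3  -4  -1  36   2   1   2  -1   3   0   0  -4  -2  -3   1  -4  -3   3  -5  -4  -4  -4   1   1   0   0  -6   0   2  -4]]
bench -0.0003670278184420006
```

View pics/c1.png

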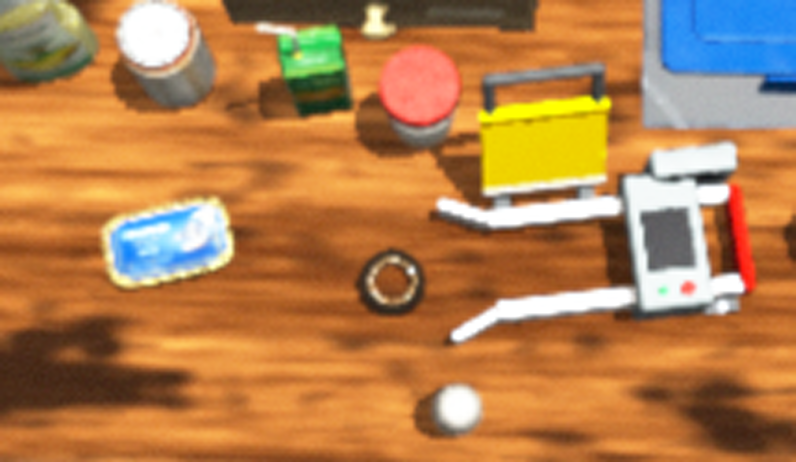

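The crop shows the tin's long side nearly aligned with the lane. The roll is in front of the mouth, the lead-ins are at about (440,205) and (455,340), and the guard stands open with its bar at (545,72). Next I fit the coder's pose.

```bash
python3 - <<'E'
from h import *
from scipy.optimize import differential_evolution as DE
z=np.load("top0.npz");p=z['p'];W=z['W']
b=W[160:235,240:342].reshape(-1,3)*1000
b=b[~np.isnan(b[:,0])]; H=b[:,2]
rail=b[(H>28)&(H<43)];head=b[(H>57)&(H<69)&(b[:,1]<-130)];hous=b[(H>71)&(H<80)&(b[:,1]<-130)]
box=lambda q,x0,x1,y0,y1:np.hypot(np.maximum(np.maximum(x0-q[:,0],q[:,0]-x1),0),np.maximum(np.maximum(y0-q[:,1],q[:,1]-y1),0))
seg=lambda q,a,c:(lambda t:np.hypot(*(q-(np.array(a)+t[:,None]*(np.array(c)-a))).T))(np.clip((q-a)@(np.array(c)-a)/np.sum((np.array(c)-a)**2.),0,1))
def loc(P,v):
    c,s=np.cos(v[2]),np.sin(v[2]);d=P[:,:2]-v[:2];return np.c_[d@[c,s],d@[-s,c]]
def cost(v):
    q=loc(rail,v)
    d=np.min([seg(q,(-105,41),(100,41)),seg(q,(-105,-41),(100,-41)),seg(q,(-105,41),(-142,62)),seg(q,(-105,-41),(-142,-62)),seg(q,(104,-45),(104,45))],0)
    h=loc(head,v)
    return np.minimum(d,15).mean()+np.minimum(box(h,10,70,-56,56),15).mean()+np.hypot(*(h.mean(0)-[40,0]))*.05+np.minimum(box(loc(hous,v),33,103,48,72),15).mean()+.02*np.hypot(*(loc(hous,v).mean(0)-[68,60]))
r=DE(cost,[(500,600),(-190,-80),(-1.7,-1.2)],seed=1,tol=1e-8);v=r.x
print(v.round(3),np.degrees(v[2]),r.fun,len(rail),len(head),len(hous))
q=loc(rail,v)
for s in(1,-1):
    m=(np.abs(q[:,1]-41*s)<8)&(q[:,0]<5)&(q[:,0]>-100);print(s,np.polyfit(q[m,0],q[m,1],1),q[m,0].min(),q[m,0].max())
print('head',loc(head,v).mean(0),loc(head,v).min(0),loc(head,v).max(0))
P=np.array([[549.4,243.8],[521.8,55.5],[412.7,.3],[664,36]])
print('tin roll mill jar local',loc(P,v).round(1).tolist())
m=(H>60)&(b[:,1]>-125);g=b[m];gl=loc(g,v);k=(gl[:,0]>-115)&(gl[:,0]<10)&(gl[:,1]>55)&(gl[:,1]<250);gl=gl[k];gz=g[k,2]
a=np.median(np.arctan2(gz-46,-(gl[:,1]-60)));print('guard angle',a,k.sum())
c,s=np.cos(v[2]),np.sin(v[2]);R=np.array([[c,-s],[s,c]])
to=lambda x,y:(v[:2]+R@[x,y]).round(1)
print('mouth',to(-105,0),'home',to(50,0),'bar',to(-53,60-135*np.cos(a)),46+135*np.sin(a))
# obstacles behind
for n in("top","scene"):
    Q=np.load(n+"0.npz")['W'].reshape(-1,3)*1000
    m=(Q[:,2]>120)&(Q[:,0]>550)&(Q[:,0]<820)&(Q[:,1]>-300)&(Q[:,1]<100);q=Q[m]
    for y in range(-300,100,40):
        t=q[(q[:,1]>=y)&(q[:,1]<y+40)]
        if len(t)>5:print(n,y,len(t),'xmin',np.percentile(t[:,0],2).round(),'zmax',np.percentile(t[:,2],98).round())
E
```

```text
[ 547.504 -129.208   -1.435] -82.2294246777845 9.06002135226411 716 742 190
1 [-4.97292441e-03  3.95251221e+01] -98.71698401265039 4.424614850988615
-1 [ 1.17575229e-04 -3.93037793e+01] -98.78368782761983 3.3547383816117256
head [42.63941431  5.88772563] [  9.31418911 -56.25428551] [147.3893008  136.56596527]
tin roll mill jar local [[-369.3, 52.3], [-186.5, -0.5], [-146.5, -116.1], [-147.9, 137.8]]
guard angle 1.961027000964065 776
mouth [533.3 -25.2] home [ 554.3 -178.7] bar [650.7 -61.6] 170.8508803065177
top -300 845 xmin 652.0 zmax 188.0
top -260 883 xmin 651.0 zmax 189.0
top -220 841 xmin 657.0 zmax 188.0
top -180 677 xmin 659.0 zmax 188.0
top -140 50 xmin 637.0 zmax 174.0
top -100 132 xmin 631.0 zmax 177.0
top -60 651 xmin 628.0 zmax 193.0
top -20 515 xmin 635.0 zmax 193.0
top 20 495 xmin 713.0 zmax 194.0
top 60 537 xmin 691.0 zmax 194.0
scene -300 1147 xmin 652.0 zmax 188.0
scene -260 1028 xmin 651.0 zmax 188.0
scene -220 984 xmin 658.0 zmax 188.0
scene -180 630 xmin 658.0 zmax 187.0
scene -140 100 xmin 636.0 zmax 175.0
scene -100 423 xmin 633.0 zmax 191.0
scene -60 822 xmin 628.0 zmax 193.0
scene -20 499 xmin 630.0 zmax 193.0
scene 20 448 xmin 713.0 zmax 193.0
scene 60 440 xmin 691.0 zmax 193.0
```

```bash
cat >> h.py <<'E'
V=np.array([.5475,-.1292]);A=np.radians(-82.23);RC=np.array([[np.cos(A),-np.sin(A)],[np.sin(A),np.cos(A)]])
def where(target=None):
    "target: coder x,y,world z (m)"
    s=readout.read_state();p=s['ee_pos'];R=np.array(s['ee_rot'])
    l=RC.T@(np.array(p[:2])-V)
    print('t',round(s['clock'],2),'coder xyz mm',(l*1000).round(1),round(p[2]*1000,1),'yaw err deg',np.degrees(np.arctan2(*(RC.T@R[:2,1])[[0,1]])).round(2),'F',np.round(s['wrist_force'],1),'gap',round(s['finger_gap'],4),'ff',round(float(s['finger_force']),1),'q',np.round(s['q'],2))
    if target is not None:
        w=np.r_[V+RC@np.array(target[:2]),target[2]];print('tool offset',(R.T@(w-p)).round(4))
E
python3 -m jog '{"offset":[[-0.035,-0.03,0],[-0.08,-0.068,0],[-0.125,-0.105,0],[-0.17,-0.143,0],[-0.215,-0.181,0],[-0.26,-0.219,0],[-0.305,-0.257,0],[-0.35,-0.295,0],[-0.4,-0.337,0],[-0.45,-0.379,0]],"turn":[0.15,0.3,0.45,0.6,0.75,0.85,0.95,1,1,1],"claw":[1,1,1,1,1,1,1,1,1,1]}'
python3 -c "
from h import *
where((-.1865,-.0005,.12))"
```

```text
clock: 1.35
ee_pos: [0.5203, 0.0588, 0.231]
ee_rot: [[-0.135, 0.991, -0.0], [0.991, 0.135, 0.0], [0.0, -0.0, -1.0]]
wrist_force: [1.1, 0.6, 0.1]
finger_gap: 0.0853
finger_force: 0.0
t 1.35 coder xyz mm [-190.    -1.6] 231.0 yaw err deg 0.04 F [1.1 0.6 0.1] gap 0.0853 ff 0.0 q [ 0.01 -0.16  1.93  0.    1.37 -0.13]
tool offset [-0.0035  0.0011  0.111 ]
```

```bash
python3 -m jog '{"offset":[[-0.003,0.001,0.05],[-0.003,0.001,0.11],[-0.003,0.001,0.165],[-0.003,0.001,0.205],[-0.003,0.001,0.227],[-0.003,0.001,0.229],[-0.003,0.001,0.229],[-0.003,0.001,0.229],[-0.003,0.001,0.229],[-0.003,0.001,0.229]],"turn":[0,0,0,0,0,0,0,0,0,0],"claw":[1,1,1,1,1,0,-0.5,-0.5,-0.5,-0.5]}' 20
python3 -c "
from h import *
where((-.28,-.1,.06))"
```

```text
clock: 2.6
ee_pos: [0.5218, 0.0579, 0.0029]
ee_rot: [[-0.135, 0.991, 0.001], [0.991, 0.135, -0.0], [-0.0, 0.001, -1.0]]
wrist_force: [0.1, 0.0, 2.0]
finger_gap: 0.0533
finger_force: 21.4
t 2.6 coder xyz mm [-188.9   -0.2] 2.9 yaw err deg 0.03 F [0.1 0.  2. ] gap 0.0533 ff 21.4 q [ 0.01  0.11  2.09 -0.    0.94 -0.13]
tool offset [ 0.091  -0.0998 -0.0572]
```

```bash
python3 -m jog '{"offset":[[0,0,-0.02],[0.03,-0.03,-0.035],[0.06,-0.065,-0.035],[0.08,-0.095,-0.025],[0.08,-0.095,0],[0.08,-0.095,0],[0.08,-0.095,0],[0.08,-0.095,0],[0.08,-0.095,-0.04],[0.08,-0.095,-0.09]],"turn":[0,0,0,0,0,0,0,0,0,0],"claw":[-0.5,-0.5,-0.5,-0.5,-0.5,-0.5,1,1,1,1]}' 20
python3 - <<'E'
from h import *
where((-.369,.052,.09))
p,d=save("top","pics/top1.png");W=cloud("top",d);Z=W[...,2]
def rep(n,m,box):
    b=np.zeros(Z.shape,bool);b[box[1]:box[3],box[0]:box[2]]=1;m=m&b&~np.isnan(Z)
    P=W[m];r=cv2.minAreaRect(P[:,:2].astype(np.float32)*1000);print(n,m.sum(),(RC.T@(np.array(r[0])/1000-V)*1000).round(1),np.round(r[1],1),round(r[2],1),np.percentile(P[:,2],[5,95]).round(3))
rep('tin',(Z>.012)&(Z<.04),(150,188,200,222))
cv2.imwrite('pics/c2.png',cv2.resize(p[140:265,130:345],None,fx=3.7,fy=3.7)[...,::-1])
E
```

```text
clock: 3.85
ee_pos: [0.4155, 0.124, 0.0924]
ee_rot: [[-0.134, 0.991, -0.003], [0.991, 0.134, -0.001], [-0.0, -0.003, -1.0]]
wrist_force: [0.2, -0.2, -0.4]
finger_gap: 0.0855
finger_force: 0.0
t 3.85 coder xyz mm [-268.7  -96.6] 92.4 yaw err deg 0.07 F [ 0.2 -0.2 -0.4] gap 0.0855 ff 0.0 q [ 0.17 -0.24  2.24 -0.    1.14  0.03]
tool offset [0.1005 0.1485 0.0019]
tin 641 [-369.5   51.7] [ 63.2 104.5] 12.2 [0.017 0.025]
```

View pics/c2.png

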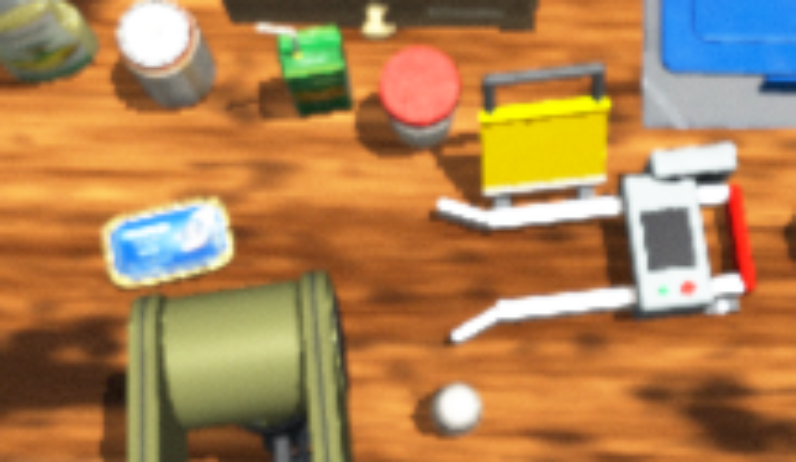

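```bash
python3 -m jog '{"offset":[[0.03,0.05,0],[0.065,0.1,0],[0.09,0.14,0],[0.1,0.1485,0],[0.1,0.1485,0.03],[0.1,0.1485,0.065],[0.1,0.1485,0.087],[0.1,0.1485,0.092],[0.1,0.1485,0.092],[0.1,0.1485,0.092]],"turn":[-0.04,-0.08,-0.096,-0.096,-0.096,-0.096,-0.096,-0.096,-0.096,-0.096],"claw":[1,1,1,1,1,1,1,1,0.65,0.65]}' 20
python3 -c "
from h import *
where((-.369,-.006,.001))"
```

```text
clock: 5.15
ee_pos: [0.5512, 0.2437, 0.0019]
ee_rot: [[-0.229, 0.973, 0.002], [0.973, 0.229, 0.001], [0.0, 0.002, -1.0]]
wrist_force: [-0.6, 0.6, -0.0]
finger_gap: 0.0706
finger_force: 0.0
t 5.15 coder xyz mm [-369.    54.1] 1.9 yaw err deg -5.45 F [-0.6  0.6 -0. ] gap 0.0706 ff 0.0 q [ 0.33  0.26  1.91 -0.    0.97  0.1 ]
tool offset [ 0.0057 -0.0598  0.0007]
```

```bash
python3 -m jog '{"offset":[[0,-0.004,0],[0.001,-0.012,0],[0.002,-0.02,0],[0.003,-0.028,0],[0.004,-0.036,0],[0.005,-0.044,0],[0.005,-0.052,0],[0.005,-0.057,0],[0.005,-0.059,0],[0.005,-0.054,0]],"turn":[0,0,0.02,0.04,0.06,0.08,0.096,0.096,0.096,0.096],"claw":[0.65,0.65,0.65,0.65,0.65,0.65,0.65,0.65,0.65,0.65]}' 20
python3 -m jog '{"offset":[[0,0,-0.01],[0,0,-0.04],[0.05,0,-0.05],[0.1,0,-0.05],[0.105,0,-0.05]],"turn":[0,0,0,0,0],"claw":[0.65,0.65,0,-0.5,-0.5]}' 20
python3 - <<'E'
from h import *
where((-.445,0,.004))
p,d=save("top","pics/top2.png");W=cloud("top",d);Z=W[...,2]
cv2.imwrite('pics/c3.png',cv2.resize(p[140:265,110:325],None,fx=3.7,fy=3.7)[...,::-1])
np.savez('top2.npz',p=p,W=W)
E
```

```text
clock: 6.4
ee_pos: [0.4958, 0.2358, -0.0001]
ee_rot: [[-0.135, 0.991, -0.002], [0.991, 0.135, -0.001], [-0.0, -0.002, -1.0]]
wrist_force: [-0.8, 0.6, -0.8]
finger_gap: 0.0703
finger_force: 0.0
clock: 7.02
ee_pos: [0.4824, 0.3427, 0.0516]
ee_rot: [[-0.138, 0.99, 0.001], [0.99, 0.138, 0.001], [0.001, 0.002, -1.0]]
wrist_force: [0.2, -0.3, -0.1]
finger_gap: 0.0215
finger_force: 0.0
t 7.03 coder xyz mm [-476.4   -0.7] 51.6 yaw err deg -0.15 F [ 0.2 -0.3 -0.1] gap 0.0215 ff 0.0 q [0.53 0.17 1.92 0.   1.05 0.39]
tool offset [-0.0314  0.0005  0.0475]
```

View pics/c3.png

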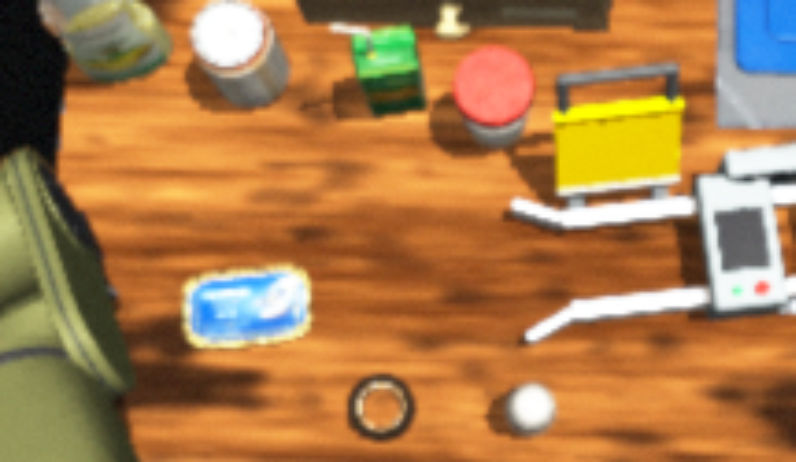

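The tin now lies at crop (247,307), in line with the lane, and the roll is clear at (380,405). I measure the tin.

```bash
cat >> h.py <<'E'
def blob(W,lo,hi,box):
    "box: coder x0,x1,y0,y1 m"
    L=(W[...,:2]-V)@RC;Z=W[...,2]
    m=(Z>lo)&(Z<hi)&(L[...,0]>box[0])&(L[...,0]<box[1])&(L[...,1]>box[2])&(L[...,1]<box[3])
    r=cv2.minAreaRect((L[m]*1000).astype(np.float32));print(m.sum(),np.round(r[0],1),np.round(r[1],1),round(r[2],1))
E
python3 - <<'E'
from h import *
W=np.load('top2.npz')['W'];blob(W,.012,.035,(-.43,-.29,-.06,.06));blob(W,.01,.03,(-.31,-.22,-.15,-.055))
E
```

```text
651 [-368.8   -3.3] [ 63.3 103.1] 89.6
159 [-266.3  -97.7] [50.7 52.4] 39.2
```

```bash
python3 -m jog '{"offset":[[0.02,0,0.015],[0.025,0,0.04],[0.025,0,0.047],[0.01,0,0.047],[-0.03,0,0.047],[-0.04,0,0.047],[-0.05,0,0.047],[-0.065,0,0.047],[-0.085,0,0.047],[-0.105,0,0.047]],"turn":[0,0,0,0,0,0,0,0,0,0],"claw":[-0.5,-0.5,-0.5,-0.5,-0.5,-0.5,-0.5,-0.5,-0.5,-0.5]}' 20
python3 -m jog '{"offset":[[-0.02,0,0],[-0.04,0,0],[-0.06,0,0],[-0.08,0,0],[-0.1,0,0],[-0.12,0,0],[-0.14,0,0],[-0.155,0,0],[-0.165,0,0],[-0.165,0,0]],"turn":[0,0,0,0,0,0,0,0,0,0],"claw":[-0.5,-0.5,-0.5,-0.5,-0.5,-0.5,-0.5,-0.5,-0.5,-0.5]}' 20
python3 - <<'E'
from h import *
where((-.012,0,.004))
p,d=save("scene","pics/s3.png");W=cloud("scene",d);blob(W,.012,.027,(-.22,-.06,-.035,.035))
p,d=save("top","pics/t3.png");W=cloud("top",d);blob(W,.012,.027,(-.22,-.06,-.035,.035))
cv2.imwrite('pics/c4.png',cv2.resize(p[140:265,130:345],None,fx=3.7,fy=3.7)[...,::-1])
E
```

```text
clock: 8.32
ee_pos: [0.4967, 0.2349, 0.0035]
ee_rot: [[-0.135, 0.991, 0.0], [0.991, 0.135, 0.0], [0.0, 0.0, -1.0]]
wrist_force: [0.6, 1.8, 1.3]
finger_gap: 0.0214
finger_force: 0.7
clock: 9.57
ee_pos: [0.5186, 0.0717, 0.0032]
ee_rot: [[-0.134, 0.991, -0.0], [0.991, 0.134, -0.0], [-0.0, -0.0, -1.0]]
wrist_force: [-0.6, -0.1, -0.2]
finger_gap: 0.0216
finger_force: 0.0
t 9.57 coder xyz mm [-203.    -1.4] 3.2 yaw err deg 0.09 F [-0.6 -0.1 -0.2] gap 0.0216 ff 0.0 q [ 0.04  0.11  2.09 -0.    0.94 -0.1 ]
tool offset [-0.191   0.0017 -0.0008]
664 [-149.1   -2.5] [126.4  64.2] 0.0
390 [-132.5   -3.9] [91.1 61.4] 0.8
```

View pics/c4.png

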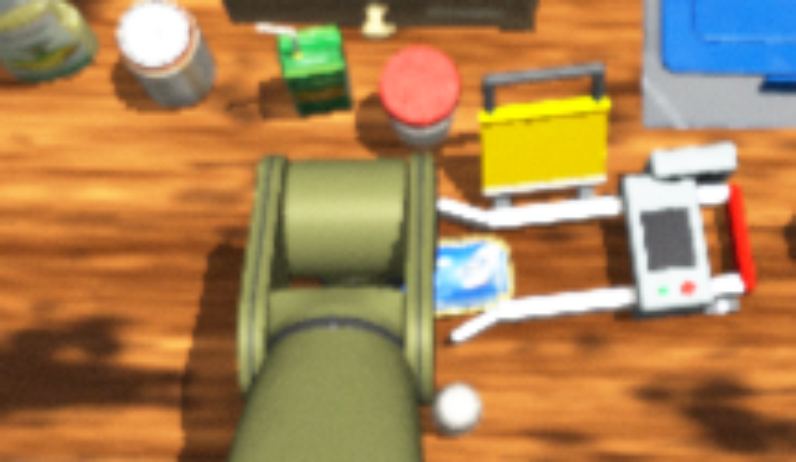

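The tin's nose is in the funnel at crop (475,270), centred between the lead-ins. I push on.

```bash
python3 -m jog '{"offset":[[-0.01,0.001,0],[-0.025,0.002,0],[-0.042,0.002,0],[-0.06,0.002,0],[-0.078,0.002,0],[-0.096,0.002,0],[-0.114,0.002,0],[-0.13,0.002,0],[-0.142,0.002,0],[-0.15,0.002,0]],"turn":[0,0,0,0,0,0,0,0,0,0],"claw":[-0.5,-0.5,-0.5,-0.5,-0.5,-0.5,-0.5,-0.5,-0.5,-0.5]}' 20
python3 -m jog '{"offset":[[-0.006,0,0],[-0.012,0,0],[-0.018,0,0],[-0.023,0,0],[-0.028,0,0],[-0.031,0,0],[-0.034,0,0],[-0.034,0,0]],"turn":[0,0,0,0,0,0,0,0],"claw":[-0.5,-0.5,-0.5,-0.5,-0.5,-0.5,-0.5,-0.5]}' 20
python3 -c "
from h import *
where((-.012,0,.004))"
```

```text
clock: 10.92
ee_pos: [0.541, -0.0766, 0.0033]
ee_rot: [[-0.134, 0.991, -0.0], [0.991, 0.134, 0.0], [0.0, 0.0, -1.0]]
wrist_force: [-0.7, 0.7, -0.2]
finger_gap: 0.0217
finger_force: 0.5
clock: 11.92
ee_pos: [0.5455, -0.1098, 0.0033]
ee_rot: [[-0.135, 0.991, 0.0], [0.991, 0.135, -0.0], [-0.0, 0.0, -1.0]]
wrist_force: [0.2, 0.2, 0.8]
finger_gap: 0.0215
finger_force: 0.0
t 11.93 coder xyz mm [-19.4   0.6] 3.3 yaw err deg 0.04 F [0.2 0.2 0.8] gap 0.0215 ff 0.0 q [-0.3   0.17  2.01 -0.    0.95 -0.43]
tool offset [-0.0074 -0.0006 -0.0007]
```

```bash
python3 -m jog '{"offset":[[-0.002,0,0],[-0.004,0,0],[-0.0055,0,0],[-0.007,0,0],[-0.007,0,0]],"turn":[0,0,0,0,0],"claw":[-0.5,-0.5,-0.5,-0.5,-0.5]}' 20
python3 -m jog '{"offset":[[-0.001,0,0],[-0.002,0,0],[-0.002,0,0]],"turn":[0,0,0],"claw":[-0.5,-0.5,-0.5]}' 20
python3 - <<'E'
from h import *
where()
p,d=save("scene","pics/s4.png");W=cloud("scene",d);blob(W,.012,.028,(-.05,.099,-.032,.032))
cv2.imwrite('pics/c5.png',cv2.resize(p[150:280,200:400],None,fx=4,fy=4)[...,::-1])
E
```

```text
clock: 12.55
ee_pos: [0.5464, -0.1167, 0.0033]
ee_rot: [[-0.135, 0.991, 0.0], [0.991, 0.135, -0.0], [-0.0, 0.0, -1.0]]
wrist_force: [-0.3, 1.1, 1.3]
finger_gap: 0.0211
finger_force: 0.0
clock: 12.92
ee_pos: [0.5464, -0.1174, 0.0033]
ee_rot: [[-0.134, 0.991, -0.001], [0.991, 0.134, 0.002], [0.002, -0.0, -1.0]]
wrist_force: [-1.2, 5.6, 2.3]
finger_gap: 0.0215
finger_force: 2.9
t 12.93 coder xyz mm [-11.9   0.6] 3.3 yaw err deg 0.06 F [-1.2  5.6  2.3] gap 0.0215 ff 2.9 q [-0.31  0.18  2.01  0.    0.95 -0.44]
242 [43.7  4. ] [ 56.  110.8] 86.2
```

View pics/c5.png

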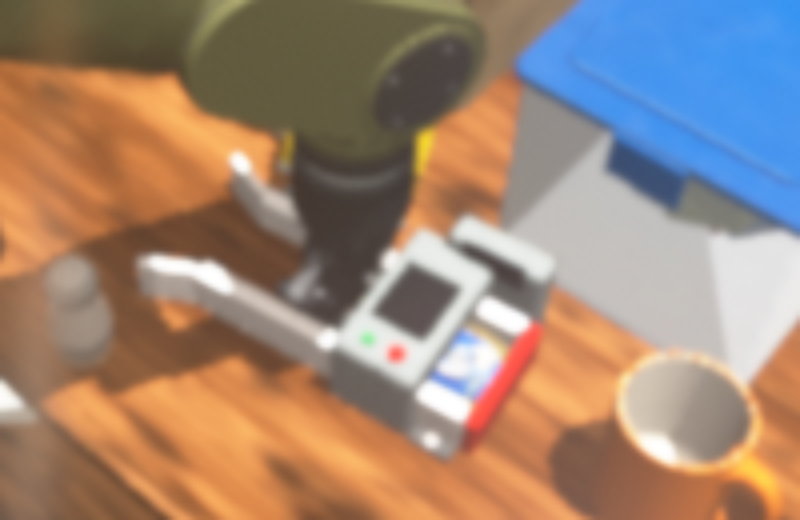

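The scene crop shows the tin's blue top right against the red stop at (460,365), and the 5.6 N reaction agrees. I back off, rise and go over the bar.

```bash
python3 -m jog '{"offset":[[0.006,0,0],[0.015,0,-0.005],[0.02,0,-0.05],[0.025,0,-0.11],[0.03,0,-0.17],[0.035,0,-0.22],[0.04,0,-0.235],[0.04,0,-0.235]],"turn":[0,0,0,0,0,0,0,0],"claw":[-0.5,-0.5,-0.5,-0.5,-0.5,-0.5,0,0]}' 40
python3 - <<'E'
from h import *
where((-.055,.111,.240))
for n in("top","scene"):
    p,d=save(n,f"pics/{n}5.png");W=cloud(n,d)
    L=np.c_[((W[...,:2]-V)@RC).reshape(-1,2),W[...,2].ravel()]*1000
    R,G,B=[p[...,i].astype(int).ravel() for i in range(3)]
    m=(L[:,0]>-100)&(L[:,0]<-5)&(L[:,1]>62)&(L[:,1]<150)&(L[:,2]>50)&(L[:,2]<200)
    yel=m&(R>130)&(G>110)&(B<90)
    q=L[yel];print(n,'yel',len(q),np.median(np.arctan2(q[:,2]-46,60-q[:,1])) if len(q) else 0)
    r=np.hypot(L[:,1]-60,L[:,2]-46);k=m&(r>120)&(r<150)&~yel;q=L[k]
    if len(q):print('bar',len(q),np.median(q,0).round(1),np.percentile(q[:,0],[3,97]).round())
    i=m&(L[:,2]>20)
    i=(np.abs(L[:,0]-85)<14)&(np.abs(L[:,1])<30)&(L[:,2]>10)&(L[:,2]<29);print('tin seen near stop',i.sum(),L[i,0].max() if i.any() else None)
E
```

```text
clock: 13.98
ee_pos: [0.5415, -0.0786, 0.2392]
ee_rot: [[-0.135, 0.991, 0.002], [0.991, 0.135, -0.001], [-0.001, 0.002, -1.0]]
wrist_force: [0.2, -0.3, -0.0]
finger_gap: 0.0428
finger_force: 0.0
t 13.97 coder xyz mm [-51.    0.9] 239.2 yaw err deg 0.0 F [ 0.2 -0.3 -0. ] gap 0.0428 ff 0.0 q [-0.24 -0.11  1.87 -0.    1.38 -0.38]
tool offset [ 0.004   0.1101 -0.0006]
top yel 58 1.94683086980789
bar 9 [-97.5 113.5 170.9] [-98. -94.]
tin seen near stop 121 98.85936611013136
scene yel 1047 1.9625426204971776
bar 141 [-39.4 112.9 172.9] [-85.  -6.]
tin seen near stop 188 97.88154419571289
```

```bash
python3 -m jog '{"offset":[[0.002,0.03,0],[0.004,0.07,0],[0.004,0.1,0],[0.004,0.1105,0],[0.004,0.1105,0.03],[0.004,0.1105,0.06],[0.004,0.1105,0.084],[0.004,0.1105,0.084],[0.004,0.1105,0.084]],"turn":[0,0,0,0,0,0,0,0,0],"claw":[0,0,0,0,0,0,0,0,0]}' 40
python3 -m jog '{"offset":[[0,0,0],[0,0,0],[0,0,0],[0,0,0],[0,0,0],[0,0,0]],"turn":[0,0,0,0,0,0],"claw":[-0.6,-0.8,-1,-1,-1,-1]}' 40
python3 - <<'E'
from h import *
where()
p,d=save("scene","pics/s6.png")
cv2.imwrite('pics/c6.png',cv2.resize(p[120:250,200:400],None,fx=4,fy=4)[...,::-1])
E
```

```text
clock: 15.2
ee_pos: [0.6501, -0.0602, 0.1546]
ee_rot: [[-0.134, 0.991, -0.0], [0.991, 0.134, -0.0], [-0.0, -0.0, -1.0]]
wrist_force: [1.7, -0.5, 0.1]
finger_gap: 0.0423
finger_force: 0.0
clock: 15.95
ee_pos: [0.6514, -0.0601, 0.1561]
ee_rot: [[-0.135, 0.991, 0.003], [0.991, 0.135, -0.0], [-0.001, 0.003, -1.0]]
wrist_force: [2.0, -0.0, 3.9]
finger_gap: 0.0084
finger_force: 39.4
t 15.95 coder xyz mm [-54.4 112.3] 156.1 yaw err deg 0.03 F [ 2.  -0.   3.9] gap 0.0084 ff 39.4 q [-0.17  0.19  1.71  0.    1.24 -0.31]
```

View pics/c6.png

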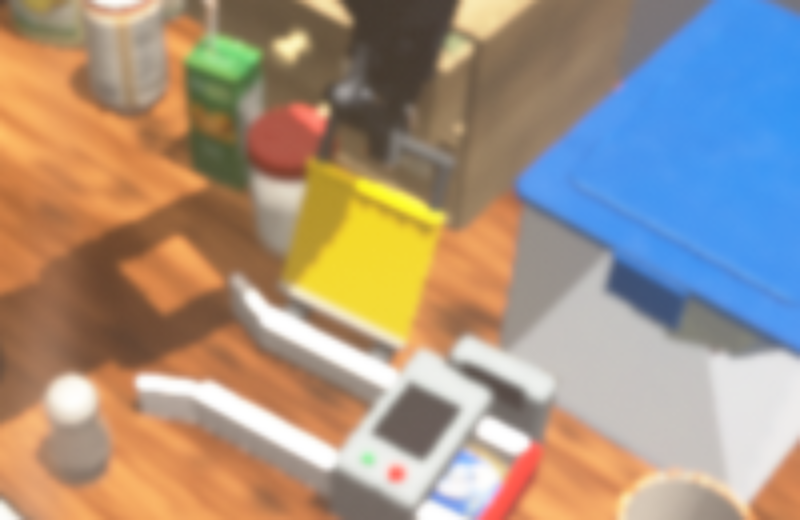

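The fingers hold the dark bar at about (400,140). I follow the hinge arc downward.

```bash
python3 -m jog '{"offset":[[0,-0.0127,-0.0045],[0,-0.0258,-0.0077],[0,-0.0391,-0.0095],[0,-0.0526,-0.0101],[0,-0.0661,-0.0092],[0,-0.0794,-0.0071],[0,-0.0925,-0.0036],[0,-0.1051,0.0012],[0,-0.1172,0.0072],[0,-0.1286,0.0143]],"turn":[0,0,0,0,0,0,0,0,0,0],"claw":[-1,-1,-1,-1,-1,-1,-1,-1,-1,-1]}' 40
python3 - <<'E'
from h import *
where()
p,d=save("scene","pics/s7.png");W=cloud("scene",d)
L=np.c_[((W[...,:2]-V)@RC).reshape(-1,2),W[...,2].ravel()]*1000
R,G,B=[p[...,i].astype(int).ravel() for i in range(3)]
m=(L[:,0]>-105)&(L[:,0]<-2)&(L[:,1]>-80)&(L[:,1]<58)&(L[:,2]>60)&(L[:,2]<160)&(R>110)&(G>90)&(B<90)
q=L[m];print(len(q),np.median(np.arctan2(q[:,2]-46,60-q[:,1])))
E
```

```text
clock: 17.25
ee_pos: [0.5218, -0.0775, 0.139]
ee_rot: [[-0.135, 0.991, -0.0], [0.991, 0.135, -0.0], [-0.0, -0.0, -1.0]]
wrist_force: [3.5, -3.7, -1.0]
finger_gap: 0.0083
finger_force: 40.8
t 17.25 coder xyz mm [-54.7 -18.5] 139.0 yaw err deg 0.04 F [ 3.5 -3.7 -1. ] gap 0.0083 ff 40.8 q [-0.25 -0.07  2.01 -0.    1.2  -0.38]
59 0.922788422191675
```

```bash
python3 -m jog '{"offset":[[0,-0.0107,0.0083],[0,-0.0204,0.0176],[0,-0.0292,0.0278],[0,-0.037,0.0389],[0,-0.0436,0.0507],[0,-0.0489,0.063],[0,-0.053,0.0759],[0,-0.0558,0.0891],[0,-0.0571,0.0998],[0,-0.0575,0.106]],"turn":[0,0,0,0,0,0,0,0,0,0],"claw":[-1,-1,-1,-1,-1,-1,-1,-1,-1,-1]}' 40
python3 -m jog '{"offset":[[0,0,0.002],[0,0,0.004],[0,0,0.0055],[0,0,0.0055]],"turn":[0,0,0,0],"claw":[-1,-1,-1,-1]}' 40
python3 -c "
from h import *
where()"
```

```text
clock: 18.55
ee_pos: [0.4671, -0.085, 0.034]
ee_rot: [[-0.134, 0.991, 0.003], [0.991, 0.134, 0.0], [-0.0, 0.003, -1.0]]
wrist_force: [6.7, -0.3, 0.3]
finger_gap: 0.0085
finger_force: 39.0
clock: 19.05
ee_pos: [0.4672, -0.0851, 0.0331]
ee_rot: [[-0.135, 0.991, -0.0], [0.991, 0.135, 0.001], [0.001, -0.0, -1.0]]
wrist_force: [-9.7, 2.0, 32.1]
finger_gap: 0.008
finger_force: 42.3
t 19.05 coder xyz mm [-54.6 -73.6] 33.1 yaw err deg 0.02 F [-9.7  2.  32.1] gap 0.008 ff 42.3 q [-0.29 -0.05  2.19  0.    1.   -0.43]
```

The guard is on its stop with a 32 N reaction. I ease off, open slightly and rise.

```bash
python3 -m jog '{"offset":[[0,0,-0.002],[0,0,-0.004],[0,0,-0.004],[0,0,-0.004],[0,0,-0.004],[0,0,-0.02],[0,0,-0.06],[0,0,-0.12],[0,0,-0.18],[0,0,-0.18]],"turn":[0,0,0,0,0,0,0,0,0,0],"claw":[-1,-1,-0.5,-0.5,-0.5,-0.5,-0.5,-0.5,-0.5,-0.5]}' 20
python3 - <<'E'
from h import *
where()
p,d=save("scene","pics/s8.png");W=cloud("scene",d)
L=np.c_[((W[...,:2]-V)@RC).reshape(-1,2),W[...,2].ravel()]*1000
R,G,B=[p[...,i].astype(int).ravel() for i in range(3)]
m=(L[:,0]>-100)&(L[:,0]<-5)&(L[:,1]>-40)&(L[:,1]<58)&(L[:,2]>30)&(L[:,2]<120)&(R>110)&(G>90)&(B<90)
q=L[m];print(len(q),q[:,2].mean(),np.polyfit(q[:,1],q[:,2],1))
i=(np.abs(L[:,0]-85)<14)&(np.abs(L[:,1])<30)&(L[:,2]>10)&(L[:,2]<29);print('tin',i.sum(),L[i,0].max())
cv2.imwrite('pics/c8.png',cv2.resize(p[120:330,180:400],None,fx=2.8,fy=2.8)[...,::-1])
E
```

```text
clock: 20.3
ee_pos: [0.4692, -0.086, 0.2165]
ee_rot: [[-0.135, 0.991, 0.013], [0.991, 0.135, -0.004], [-0.006, 0.012, -1.0]]
wrist_force: [-0.2, -0.1, -0.3]
finger_gap: 0.0212
finger_force: 0.0
t 20.3 coder xyz mm [-53.3 -71.8] 216.5 yaw err deg 0.03 F [-0.2 -0.1 -0.3] gap 0.0212 ff 0.0 q [-0.29 -0.27  2.05  0.    1.35 -0.43]
964 49.609235092020555 [-3.96423513e-04  4.96117696e+01]
tin 187 97.83077969700595
```

View pics/c8.png

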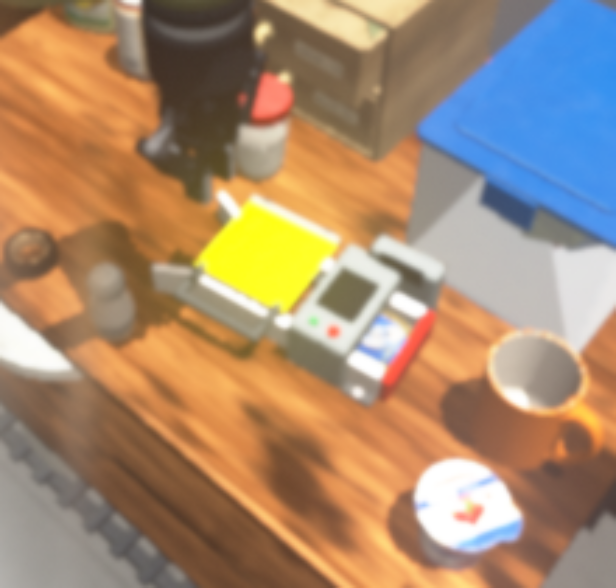

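The guard lies level at (270,255), with a fitted slope of 0. The tin is against the stop at (385,340), the roll is flat at (30,250), and the gripper is clear.

```bash
python3 -c "
from station import workorder
print(workorder.close_job())"
```

```text
the job is handed in; nothing more can be done
None
```

I handed the job in at about 20 s: by camera and force readings, the tin is home against the red stop, the guard is fully closed, and the roll lies flat and clear of the mouth. No bystander was seen to move, and the judge's verdict was not shown.

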